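# Park the sprung index plunger and run the tape transport carriage out

### The arm

A 6-joint arm with a two-finger parallel gripper is mounted at the origin on the work surface. World frame = base frame: x ahead of the robot, y to its left, z up, the work surface at z = 0. Lengths are in m, angles in rad, forces in N, time in s.
With the tool pointing down it reaches from about 0.35 to 0.775 m from the base axis. Payload 7.3 kg.
Tool frame: the origin (TCP) lies on the centre line of the jaws, within the pads' length; the fingertips stand ahead of it and the grasp point (between the pads) lies 11 mm behind it (robot.nose_length is the z of the fingertips in the tool frame, in m); z points along the fingers, y is the line along which they close (so a half turn about z gives the same grasp; the last joint's range is limited). The gripper opens to 92 mm and grips with 3 to 60 N. Pads are 19 mm wide; open, the fingers measure 130 mm over their backs; the gripper's body (75 mm by 190 mm) begins 47 mm behind the grasp point.
Start: joints at [-0.146, 0.342, 1.524, -0, 1.275, -0.146], TCP at [0.525, 0, 0.235] pointing down, gripper open.
Joint ranges: [-2.53, 2.53], [-0.77, 2.02], [0.04, 2.7], [-1, 4.14], [0.28, 2.66], [-3.11, 3.11]. Speed limits (rad/s): [2.57, 2.57, 3.14, 3.14, 3.14, 3.14].

### API

Orientations are given as [roll, pitch, yaw] about the fixed x, y, z axes, in that order (R = Rz(yaw) Ry(pitch) Rx(roll)).
In Python, from cell import robot, cams gives the robot as it stands. The module is installed in compiled form; this text tells all that it offers.
- The arm moves only by the tool carry_out, never from a script. Its argument "deltas" is a list of rows, each a list of 7 numbers: the shift along the tool's x, y, z in cm, then the turn, a rotation vector about the tool's x, y, z in rad, then the opening, from 0 (shut) to 1 (fully open). A call has exactly 8 rows; each row shifts and turns the commanded pose from where the row before left it, along the tool's axes as they then stand; what a row does not reach is not made up. A row lasts 1/12 s, in which the tool goes at most 41.7 mm and 7.16 degrees, less where a joint would pass 70% of its speed; a pose out of reach is approached as far as the arm can. A call is refused whole if a number of a shift passes 4.17 or a number of a turn 0.125, either way. A call with a gripper value outside its range is refused whole. The fingers move at their own pace and stop on an object; "force" is the grip in N (left out, the last holds). Time passes only in rows, so rows that do not move let the fingers close, or fill a call up. It gives the time, the measured TCP pose, the force, the opening and the grip force at its end, in the units of the state.
- robot.observe(): the state, without advancing time (a new reading comes with each control period).
- cams.read_camera(name): name is "scene" or "side" or "wrist"; returns a dict with "image" (480x640x3 uint8, blue, green, red), "depth" (480x640 float32, m along the optical axis (not along the pixel's ray), 0 where there is no reading), "fx", "fy", "cx", "cy" (pixels), "world_to_cam" (4x4, takes a point from world to camera coordinates). Camera axes: x right, y up, looking along -z (the intrinsics and any distortion apply to the point x, -y, -z); pixel columns grow to the right and rows downward; lengths in m; the calibration is good to about 2 mm. The wrist camera is an equidistant fisheye: a pixel r from the principal point sees the ray r / f radians off the axis. A picture is of the moment at which its call begins.
- robot.hand_in(): hands the job in; it is judged then, once.
The state is a dict: "time": time; "qpos": joint angles; "qvel": joint speeds; "joint_efforts": joint torques, N m; "tool_pos": TCP position; "tool_rot": TCP orientation; "contact_force": force on the tool from outside, world axes, zero at the start; "torque": the same for the moment, N m; "opening": finger opening in m; "grip_force": force on a finger pad.
Only numpy, scipy, OpenCV 4.12 (cv2) and the standard library are available. Lean on these libraries where they do the work, as an engineer would, in place of code of your own. Each camera call takes 0.05 s, during which the arm holds its last target. There are 200 camera calls.

### The job

Free the tape transport carriage on the service cradle and run it out: pull the red sprung index plunger up until you feel it come softly against its top buffer, twist it clockwise (seen from above) until it meets its end stop, and let it down into the rest notch so that it stays up by itself when you let go. Then slide the carriage by its blue post all the way to the black stop. Never force the plunger against its stops or the carriage against the plunger, and leave the other things on the bench where they are.

Things in the scene. Friction and masses are not known exactly. Their poses are not given: they have to be found in the camera images.
- cradle: Aluminium service cradle fixed to the desk, base plate 190 (x) x 340 (y) x 12 mm; origin at the centre of its underside. At its +x edge a dark steel bracket, 48 mm wide, 52 mm high, carries the plunger and its brass cam above the carriage's tongue; a black stop bar stands near its +y end. In rules on force it includes the brass cam and the carriage.
- index_housing: The index plunger with all its moving parts (rod, lug, spring, red paddle), named by its brass bushing; origin on the plunger's vertical axis at desk height, x 55 mm, y 0 in the cradle's frame, turned as the cradle is.
- paddle_top (a point): Centre of the top face of the plunger's red paddle, 136 mm above the desk when down; rises and turns with the plunger. The paddle is an upright plate 44 mm long (this point's x), 12 mm thick (its y), 32 mm high, on a 10 mm stem. Grip it across its thickness, fingertips not below its lower edge: the brass cam may come within 10 mm of that edge.
- index_plunger (a joint): Lift of the plunger in m: 0 = down, its rod 4 mm deep in the carriage's tongue. Pulling takes 3 N at first and 0.25 N more per mm. A rubber buffer (about 8 N per mm) ends the lift, somewhere between 11 and 23 mm: this differs from start to start and is not measured, so feel for it. Parked in the rest notch, the lift is 5 mm less than at the buffer (6 to 18 mm).
- index_knob (a joint): Turn of the plunger in rad, -0.09 with its lug resting in the slot (0: paddle along the cradle's x), growing clockwise seen from above. A light torsion spring (0.04 N m plus 0.02 N m per rad) turns it back. The turn ends at a slightly springy wall (about 0.1 to 0.2 N m more per 0.1 rad), somewhere between 0.75 and 1.35 rad: this differs from start to start and is not measured, so feel for it.
- cam (a point): Point on the plunger's axis at the top of the bracket, 52 mm above the desk: foot of the brass cam. A lug on the stem stands in an upright slot of the cam (on the cradle's +y side) and can turn only when lifted to the buffer or at most 1.5 mm below it; lower, it strikes the slot or a 3 mm high ridge. The rest notch lies between ridge and end wall, 5 mm below the buffer.
- cam_mid (a point): The same axis, 75 mm above the desk. The rest notch lies directly before the end wall and leaves the lug 0.08 rad of play. Let down there, the lug is held by the ridge and the plunger stays up. Let down anywhere else, it springs back to 0 and drops.
- carriage (a joint): Travel of the carriage in m along the cradle's +y: 0 = home, locked by the plunger's rod; 0.07 = against its stop. It slides freely once the plunger is up, with about 2 N of friction, and stays where it is left.
- handle_top (a point): Centre of the top face of the carriage's blue handle post, 110 mm above the desk; the post is 30 mm (cradle's x) by 12 mm (cradle's y), and 84 mm high. It moves with the carriage.
- cassette_shell: White cassette shell 100 x 64 x 12 mm lying on the desk; bystander; origin at the centre of its underside.
- capstan_shaft: Chrome capstan shaft 8 mm thick standing on its 44 mm brass flywheel, 63 mm high in all; bystander; origin under its centre.
- function_lever: Dark brown bakelite function lever, 105 mm long, 11 mm high, lying on the desk; bystander; origin under its middle.
- screwdriver: Yellow-handled screwdriver 160 mm long lying on the desk; bystander; origin at its underside.
- parts_dish: Small steel dish, 42 mm across and 18 mm high, standing on the cradle's base plate near its -y end; bystander; origin under its centre.
- oil_bottle: Amber glass bottle, 36 mm across and 70 mm high; bystander; origin under its centre.

How it is judged:
On the way, in this order (a step that is already met when the one before it is completed fails the run):
1. the plunger is parked in its rest notch and let go, with the carriage still home (value of joint index_plunger above 0.0045 m and value of joint index_knob above 0.5 rad and velocity of joint index_plunger between -0.01 and 0.01 m/s and velocity of joint index_knob between -0.2 and 0.2 rad/s and contact force between the fingers and index_housing below 0.1 N and value of joint carriage below 0.006 m), for 0.2 s.
2. the carriage stands against its stop (value of joint carriage above 0.066 m), for 0.2 s.
At the end, for the whole second after the job is handed in: The plunger stays up by itself in its rest notch (lifted more than 4.5 mm and turned more than 0.5 rad, at rest, untouched) and the carriage rests within 4 mm of its stop (travel over 66 mm) (value of joint index_plunger above 0.0045 m and value of joint index_knob above 0.5 rad and velocity of joint index_plunger between -0.01 and 0.01 m/s and velocity of joint index_knob between -0.2 and 0.2 rad/s and contact force between the fingers and index_housing below 0.1 N and value of joint carriage above 0.066 m and velocity of joint carriage between -0.005 and 0.005 m/s).
It fails at once if the plunger is forced: more than 22 N between the plunger and the cradle (buffer, slot, end wall or carriage) (contact force between index_housing and cradle above 22 N).
It fails at once if a bystander (shell, shaft, lever, screwdriver, dish or bottle) is moved by more than 20 mm (distance of any of cassette_shell, capstan_shaft, function_lever, screwdriver, parts_dish, oil_bottle from where it was at the start of the episode above 0.02 m).
It also fails if it takes over 72 s, if anything falls off the work surface, if the arm or the gripper's body presses on something with over 40 N, if the wrist force passes 120 N, or if a joint passes its speed limit or range.

## Working session

There is one attempt and no reset: what is moved stays moved. The work goes in short steps, Python scripts to look and compute and a tool call to move; the robot and the scene stay as the last step left them, time stands still between calls to the robot, and variables do not carry over. Pictures are saved under pics/ and viewed, at most 10 in all, crops included, and the job is handed in when it is done.

Besides the shell and the picture viewer there is one more tool, called after "Emit:" in YAML: its name, and indented under it one key for each argument. carry_out: Moves the arm, as the interface text tells. Its arguments: {"type":"object","properties":{"deltas":{"type":"array","items":{"type":"array","items":{"type":"number"}}},"force":{"type":"number"}},"required":["deltas"]}

```bash
mkdir -p pics
cat > h.py <<'E'
import numpy as np, cv2
from cell import robot, cams
def pts(c):
    d=c["depth"]; v,u=np.mgrid[0:480,0:640]
    P=np.stack([(u-c["cx"])/c["fx"]*d,-(v-c["cy"])/c["fy"]*d,-d,np.ones_like(d)],-1)
    return (P@np.linalg.inv(c["world_to_cam"]).T)[...,:3]
E
python3 - <<'E'
from h import *
s=robot.observe(); print(s, robot.nose_length)
for n in("scene","side"):
    c=cams.read_camera(n); cv2.imwrite(f"pics/{n}0.png",c["image"]); np.savez(f"{n}0.npz",P=pts(c),im=c["image"])
    print(n,c["fx"],np.linalg.inv(c["world_to_cam"]).round(2))
    P=pts(c); im=c["image"].astype(int); hsv=cv2.cvtColor(c["image"],cv2.COLOR_BGR2HSV)
    ok=(c["depth"]>0)
    for nm,m in (("red",((hsv[...,0]<8)|(hsv[...,0]>172))&(hsv[...,1]>150)&(hsv[...,2]>80)),("blue",(abs(hsv[...,0].astype(int)-112)<12)&(hsv[...,1]>130)&(hsv[...,2]>60))):
        m=m&ok
        k,l,st,ce=cv2.connectedComponentsWithStats(m.astype(np.uint8))
        for i in range(1,k):
            if st[i,4]>60:
                Q=P[l==i]; print(nm,st[i],Q.min(0).round(3),Q.max(0).round(3))
                T=Q[Q[:,2]>np.percentile(Q[:,2],98)-0.004]
                print("  top",len(T),T.mean(0).round(4),cv2.minAreaRect((T[:,:2]*1000).astype(np.float32)))
E
```

```text
{'time': 0.0, 'qpos': array([-1.45986410e-01,  3.42703008e-01,  1.52500406e+00, -1.51631617e-05,
        1.27539018e+00, -1.46020273e-01]), 'qvel': array([ 9.04883156e-04, -3.82582193e-04, -1.60676717e-03, -2.35461962e-05,
        2.93574959e-04, -7.68011266e-05]), 'joint_efforts': array([ 7.61924657e-04, -4.31245601e+01, -2.44219762e+01,  7.17750052e-02,
        5.59406646e-02, -1.04314388e-04]), 'tool_pos': array([5.24612364e-01, 8.18419627e-05, 2.34059707e-01]), 'tool_rot': array([-3.14010197e+00, -2.04574921e-04,  1.57083446e+00]), 'contact_force': array([ 0.71724693, -0.89954028, -0.43058983]), 'torque': array([-0.02241639,  0.00642679,  0.00840751]), 'grip_force': 0.0, 'opening': 0.09216952282762342} 0.008
scene 517.0596935863603 [[ 0.88 -0.23  0.42  1.08]
 [ 0.48  0.45 -0.75 -1.  ]
 [-0.02  0.86  0.5   0.81]
 [ 0.    0.    0.    1.  ]]
red [349 240  14  15 160] [0.569 0.01  0.105] [0.61  0.029 0.139]
  top 31 [0.5902 0.02   0.1366] ((589.6768188476562, 20.64885711669922), (12.543907165527344, 41.44530487060547), 80.81713104248047)
red [408 316   9  27 164] [ 0.839 -0.272  0.13
[... 1698 characters left out ...]
-2431.66015625), (43.753021240234375, 96.70034790039062), 88.51110076904297)
blue [ 316   68   45   71 1962] [ 0.413 -0.785  0.001] [0.739 0.076 0.554]
  top 729 [ 0.6447 -0.6689  0.1428] ((525.1209716796875, -368.361328125), (121.56144714355469, 909.173095703125), 20.228431701660156)
blue [193 156  10  22 124] [ 0.836 -0.16   0.131] [ 0.865 -0.106  0.191]
  top 22 [ 0.8451 -0.1173  0.1886] ((844.9854736328125, -118.3726577758789), (17.212417602539062, 12.965856552124023), 83.49468231201172)
blue [310 266  21  14  75] [0.458 0.009 0.028] [0.503 0.038 0.055]
  top 3 [0.4914 0.0241 0.0508] ((491.3406982421875, 24.186145782470703), (0.027867451310157776, 0.6358208656311035), 27.551673889160156)
```

Run:
```python
from h import *
a=cv2.imread("pics/scene0.png")[150:400,200:530]; b=cv2.imread("pics/side0.png")[150:400,150:480]
cv2.imwrite("pics/a.png",np.vstack([cv2.resize(a,None,fx=1.2,fy=1.2,interpolation=3),cv2.resize(b,None,fx=1.2,fy=1.2,interpolation=3)])[:600])
w=cams.read_camera("wrist"); cv2.imwrite("pics/w0.png",w["image"])
print(w["fx"],w["cx"],w["cy"],np.linalg.inv(w["world_to_cam"]).round(3))
```

```text
371.64829954431775 317.4776112660649 242.90265973454606 [[ 1.     0.     0.002  0.524]
 [-0.001  0.956  0.295  0.08 ]
 [-0.002 -0.295  0.956  0.384]
 [ 0.     0.     0.     1.   ]]
```

View pics/a.png

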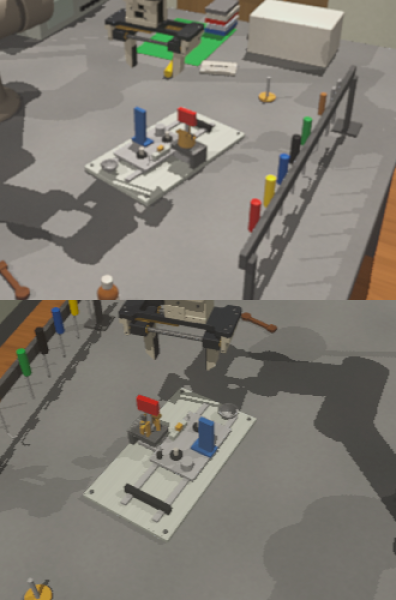

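View pics/w0.png

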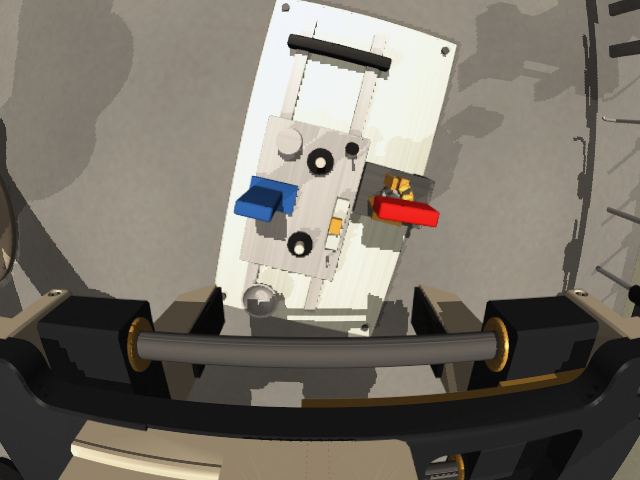

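```bash
cat >> h.py <<'E'
def wpts(c):
    d=c["depth"]; v,u=np.mgrid[0:480,0:640]
    x=(u-c["cx"])/c["fx"]; y=(v-c["cy"])/c["fy"]; r=np.hypot(x,y)+1e-9
    k=np.tan(np.minimum(r,1.45))/r
    P=np.stack([x*k*d,-y*k*d,-d,np.ones_like(d)],-1)
    return (P@np.linalg.inv(c["world_to_cam"]).T)[...,:3]
def look():
    c=cams.read_camera("wrist"); P=wpts(c); hsv=cv2.cvtColor(c["image"],cv2.COLOR_BGR2HSV).astype(int)
    sat=(hsv[...,1]>140)&(hsv[...,2]>50)&(c["depth"]>0)
    out={}
    for nm,m in (("red",sat&((hsv[...,0]<8)|(hsv[...,0]>172))),("blue",sat&(abs(hsv[...,0]-112)<14))):
        Q=P[m]; Q=Q[(Q[:,0]>.3)&(Q[:,0]<.75)&(abs(Q[:,1])<.25)]
        top=np.percentile(Q[:,2],95)
        T=Q[abs(Q[:,2]-top)<0.005]; out[nm]=T
        print(nm,len(T),"ztop",top.round(4),"mean",T.mean(0).round(4),cv2.minAreaRect((T[:,:2]*1000).astype(np.float32)))
    return c,P,out
E
python3 - <<'E'
from h import *
c,P,o=look()
# base plate white, z ~0.012
im=c["image"].astype(int); 
m=(abs(P[...,2]-.012)<.004)&(im.min(-1)>130)&(c["depth"]>0)
Q=P[m]; print("plate",len(Q),np.median(Q[:,2]),cv2.minAreaRect((Q[:,:2]*1000).astype(np.float32)))
for px in((286,7),(446,51),(366,327),(293,40),(388,65)): print(px,P[px[1],px[0]].round(4))
E
```

```text
red 1019 ztop 0.1363 mean [0.5871 0.0242 0.1351] ((587.8711547851562, 23.650344848632812), (12.527770042419434, 44.344520568847656), 81.92135620117188)
blue 563 ztop 0.1102 mean [0.475  0.0214 0.1092] ((474.67926025390625, 20.975168228149414), (11.685086250305176, 29.145551681518555), 75.98855590820312)
plate 29013 0.011510071203045924 ((371.22479248046875, 64.17503356933594), (349.22821044921875, 542.7864379882812), 80.23582458496094)
(286, 7) [0.493  0.2089 0.0151]
(446, 51) [0.6539 0.1689 0.0146]
(366, 327) [ 0.579  -0.1346  0.0153]
(293, 40) [0.5011 0.1689 0.0308]
(388, 65) [0.5906 0.1461 0.0284]
```

Emit:
carry_out:
  deltas:
    - [0.79,2.11,0,0,0,0,0.6]
    - [0.79,2.11,0,0,0,0,0.6]
    - [0.79,2.12,0,0,0,0,0.6]
    - [0,0,0,0,0,-0.12,0.6]
    - [0,0,0,0,0,-0.12,0.6]
    - [0,0,0,0,0,-0.12,0.6]
    - [0,0,0,0,0,-0.12,0.6]
    - [0,0,0,0,0,-0.12,0.6]
  force: 40

```text
time: 0.87
tool_pos: [0.5883, 0.0238, 0.2344]
tool_rot: [-3.141, -0.0, 2.177]
contact_force: [-0.4, 0.1, 0.2]
opening: 0.0552
grip_force: 0.0
```

Emit:
carry_out:
  deltas:
    - [0,0,0,0,0,-0.12,0.6]
    - [0,0,0,0,0,-0.12,0.6]
    - [0,0,0,0,0,-0.12,0.6]
    - [0,0,0,0,0,-0.12,0.6]
    - [0,0,0,0,0,-0.12,0.6]
    - [0,0,0,0,0,-0.12,0.6]
    - [0,0,0,0,0,-0.1,0.6]
    - [0,0,0,0,0,0,0.6]

```text
time: 1.53
tool_pos: [0.5883, 0.0237, 0.2345]
tool_rot: [-3.142, -0.0, 2.994]
contact_force: [-0.5, -0.0, -0.3]
opening: 0.0555
grip_force: 0.0
```

Run:
```python
from h import *
c,P,o=look(); cv2.imwrite("pics/w1.png",c["image"]); print(robot.observe()["qpos"].round(3))
```

```text
red 964 ztop 0.1365 mean [0.5866 0.0237 0.1353] ((587.7044067382812, 23.72427749633789), (11.414545059204102, 43.124446868896484), 81.23151397705078)
blue 617 ztop 0.1103 mean [0.475  0.0208 0.1093] ((474.38885498046875, 20.757308959960938), (11.73678970336914, 29.58827018737793), 77.3739013671875)
[-0.09   0.46   1.34  -0.     1.341 -1.508]
```

View pics/w1.png

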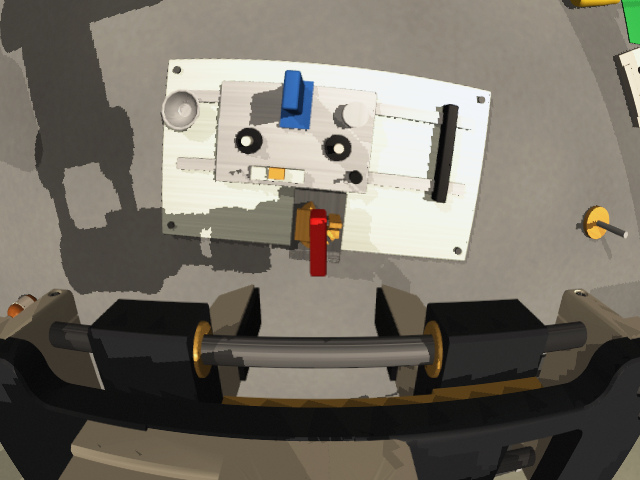

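Emit:
carry_out:
  deltas:
    - [0,0,2,0,0,0,0.5]
    - [0,0,2,0,0,0,0.5]
    - [0,0,2,0,0,0,0.5]
    - [0,0,2,0,0,0,0.5]
    - [0,0,2,0,0,0,0.5]
    - [0,0,1,0,0,0,0.5]
    - [0,0,0.9,0,0,0,0.5]
    - [0,0,0,0,0,0,0.5]

```text
time: 2.25
tool_pos: [0.5877, 0.0238, 0.1142]
tool_rot: [-3.141, -0.003, 2.989]
contact_force: [0.1, -0.2, -0.5]
opening: 0.0456
grip_force: 0.0
```

Emit:
carry_out:
  deltas:
    - [0,0,0,0,0,0,0.35]
    - [0,0,0,0,0,0,0.25]
    - [0,0,0,0,0,0,0.2]
    - [0,0,0,0,0,0,0.15]
    - [0,0,0,0,0,0,0.05]
    - [0,0,0,0,0,0,0.0]
    - [0,0,0,0,0,0,0.0]
    - [0,0,0,0,0,0,0.0]

```text
time: 2.92
tool_pos: [0.5887, 0.0238, 0.1162]
tool_rot: [3.141, 0.001, 2.991]
contact_force: [0.1, 0.7, 3.0]
opening: 0.0114
grip_force: 40.0
```

Emit:
carry_out:
  deltas:
    - [0,0,-0.1,0,0,0,0]
    - [0,0,-0.1,0,0,0,0]
    - [0,0,-0.1,0,0,0,0]
    - [0,0,-0.1,0,0,0,0]
    - [0,0,-0.1,0,0,0,0]
    - [0,0,0,0,0,0,0]
    - [0,0,0,0,0,0,0]
    - [0,0,0,0,0,0,0]

```text
time: 3.58
tool_pos: [0.5884, 0.0238, 0.1207]
tool_rot: [3.141, 0.0, 2.991]
contact_force: [2.1, 2.1, -6.4]
opening: 0.012
grip_force: 40.0
```

Emit:
carry_out:
  deltas:
    - [0,0,-0.1,0,0,0,0]
    - [0,0,-0.1,0,0,0,0]
    - [0,0,-0.1,0,0,0,0]
    - [0,0,-0.1,0,0,0,0]
    - [0,0,0,0,0,0,0]
    - [0,0,0,0,0,0,0]
    - [0,0,0,0,0,0,0]
    - [0,0,0,0,0,0,0]

```text
time: 4.25
tool_pos: [0.5885, 0.0238, 0.1249]
tool_rot: [3.142, 0.0, 2.991]
contact_force: [2.9, 1.7, -4.3]
opening: 0.0115
grip_force: 40.0
```

Emit:
carry_out:
  deltas:
    - [0,0,-0.05,0,0,0,0]
    - [0,0,-0.05,0,0,0,0]
    - [0,0,0,0,0,0,0]
    - [0,0,0,0,0,0,0]
    - [0,0,0,0,0,0,0]
    - [0,0,0,0,0,0,0]
    - [0,0,0,0,0,0,0]
    - [0,0,0,0,0,0,0]

```text
time: 4.92
tool_pos: [0.5884, 0.0237, 0.1257]
tool_rot: [3.142, -0.0, 2.991]
contact_force: [2.0, 1.3, -7.6]
opening: 0.0118
grip_force: 40.0
```

Emit:
carry_out:
  deltas:
    - [0,0,-0.05,0,0,0,0]
    - [0,0,-0.05,0,0,0,0]
    - [0,0,0,0,0,0,0]
    - [0,0,0,0,0,0,0]
    - [0,0,0,0,0,0,0]
    - [0,0,0,0,0,0,0]
    - [0,0,0,0,0,0,0]
    - [0,0,0,0,0,0,0]

```text
time: 5.58
tool_pos: [0.5884, 0.0237, 0.1268]
tool_rot: [3.142, 0.0, 2.991]
contact_force: [2.6, 2.3, -7.1]
opening: 0.0118
grip_force: 40.0
```

Emit:
carry_out:
  deltas:
    - [0,0,-0.05,0,0,0,0]
    - [0,0,-0.05,0,0,0,0]
    - [0,0,0,0,0,0,0]
    - [0,0,0,0,0,0,0]
    - [0,0,0,0,0,0,0]
    - [0,0,0,0,0,0,0]
    - [0,0,0,0,0,0,0]
    - [0,0,0,0,0,0,0]

```text
time: 6.25
tool_pos: [0.5884, 0.0237, 0.1278]
tool_rot: [-3.142, 0.0, 2.991]
contact_force: [2.6, 2.2, -7.5]
opening: 0.0119
grip_force: 40.0
```

Emit:
carry_out:
  deltas:
    - [0,0,-0.05,0,0,0,0]
    - [0,0,-0.05,0,0,0,0]
    - [0,0,0,0,0,0,0]
    - [0,0,0,0,0,0,0]
    - [0,0,0,0,0,0,0]
    - [0,0,0,0,0,0,0]
    - [0,0,0,0,0,0,0]
    - [0,0,0,0,0,0,0]

```text
time: 6.92
tool_pos: [0.5884, 0.0237, 0.1288]
tool_rot: [3.142, 0.0, 2.991]
contact_force: [2.7, 1.9, -8.3]
opening: 0.0118
grip_force: 40.0
```

Emit:
carry_out:
  deltas:
    - [0,0,-0.05,0,0,0,0]
    - [0,0,-0.05,0,0,0,0]
    - [0,0,0,0,0,0,0]
    - [0,0,0,0,0,0,0]
    - [0,0,0,0,0,0,0]
    - [0,0,0,0,0,0,0]
    - [0,0,0,0,0,0,0]
    - [0,0,0,0,0,0,0]

```text
time: 7.58
tool_pos: [0.5884, 0.0237, 0.1298]
tool_rot: [-3.142, 0.0, 2.991]
contact_force: [1.7, 2.2, -7.3]
opening: 0.0118
grip_force: 40.0
```

Emit:
carry_out:
  deltas:
    - [0,0,-0.05,0,0,0,0]
    - [0,0,-0.05,0,0,0,0]
    - [0,0,0,0,0,0,0]
    - [0,0,0,0,0,0,0]
    - [0,0,0,0,0,0,0]
    - [0,0,0,0,0,0,0]
    - [0,0,0,0,0,0,0]
    - [0,0,0,0,0,0,0]

```text
time: 8.25
tool_pos: [0.5884, 0.0237, 0.1308]
tool_rot: [3.142, 0.0, 2.991]
contact_force: [2.6, 2.4, -7.1]
opening: 0.0119
grip_force: 40.0
```

Emit:
carry_out:
  deltas:
    - [0,0,-0.05,0,0,0,0]
    - [0,0,-0.05,0,0,0,0]
    - [0,0,0,0,0,0,0]
    - [0,0,0,0,0,0,0]
    - [0,0,0,0,0,0,0]
    - [0,0,0,0,0,0,0]
    - [0,0,0,0,0,0,0]
    - [0,0,0,0,0,0,0]

```text
time: 8.92
tool_pos: [0.5884, 0.0237, 0.1318]
tool_rot: [-3.142, 0.0, 2.991]
contact_force: [2.4, 1.8, -7.5]
opening: 0.0118
grip_force: 40.0
```

Emit:
carry_out:
  deltas:
    - [0,0,-0.05,0,0,0,0]
    - [0,0,-0.05,0,0,0,0]
    - [0,0,0,0,0,0,0]
    - [0,0,0,0,0,0,0]
    - [0,0,0,0,0,0,0]
    - [0,0,0,0,0,0,0]
    - [0,0,0,0,0,0,0]
    - [0,0,0,0,0,0,0]

```text
time: 9.58
tool_pos: [0.5884, 0.0237, 0.1328]
tool_rot: [-3.142, 0.0, 2.991]
contact_force: [2.9, 2.0, -8.5]
opening: 0.0116
grip_force: 40.0
```

Emit:
carry_out:
  deltas:
    - [0,0,-0.05,0,0,0,0]
    - [0,0,-0.05,0,0,0,0]
    - [0,0,0,0,0,0,0]
    - [0,0,0,0,0,0,0]
    - [0,0,0,0,0,0,0]
    - [0,0,0,0,0,0,0]
    - [0,0,0,0,0,0,0]
    - [0,0,0,0,0,0,0]

```text
time: 10.25
tool_pos: [0.5884, 0.0237, 0.1337]
tool_rot: [-3.142, 0.0, 2.991]
contact_force: [2.8, 1.5, -9.7]
opening: 0.0119
grip_force: 40.0
```

Emit:
carry_out:
  deltas:
    - [0,0,-0.05,0,0,0,0]
    - [0,0,0,0,0,0,0]
    - [0,0,0,0,0,0,0]
    - [0,0,0,0,0,0,0]
    - [0,0,0,0,0,0,0]
    - [0,0,0,0,0,0,0]
    - [0,0,0,0,0,0,0]
    - [0,0,0,0,0,0,0]

```text
time: 10.92
tool_pos: [0.5883, 0.0237, 0.134]
tool_rot: [-3.142, -0.0, 2.991]
contact_force: [3.9, 1.7, -15.2]
opening: 0.0117
grip_force: 40.0
```

Emit:
carry_out:
  deltas:
    - [0,0,0.03,0,0,0,0]
    - [0,0,0,0,0,0,0]
    - [0,0,0,0,0,0.05,0]
    - [0,0,0,0,0,0.05,0]
    - [0,0,0,0,0,0.05,0]
    - [0,0,0,0,0,0.05,0]
    - [0,0,0,0,0,0,0]
    - [0,0,0,0,0,0,0]

```text
time: 11.58
tool_pos: [0.5883, 0.0238, 0.134]
tool_rot: [-3.142, -0.0, 2.792]
contact_force: [3.3, 2.2, -13.8]
opening: 0.0118
grip_force: 40.0
```

```bash
cat > r.py <<'E'
from h import *
for i in range(3):
    s=robot.observe(); print(s["tool_pos"].round(4),s["tool_rot"][2].round(3),s["contact_force"].round(1),s["torque"].round(3)); cams.read_camera("wrist")
E
python3 r.py
```

```text
[0.5883 0.0238 0.134 ] 2.792 [  3.3   2.2 -13.8] [ 0.528 -0.822 -0.023]
[0.5883 0.0238 0.134 ] 2.792 [  2.2   2.5 -13.6] [ 0.54  -0.864  0.096]
[0.5883 0.0237 0.1339] 2.792 [  1.8   2.1 -12.8] [ 0.541 -0.782  0.097]
```

Emit:
carry_out:
  deltas:
    - [0,0,0.02,0,0,0.07,0]
    - [0,0,0,0,0,0.07,0]
    - [0,0,0,0,0,0.07,0]
    - [0,0,0,0,0,0.07,0]
    - [0,0,0,0,0,0.07,0]
    - [0,0,0,0,0,0.07,0]
    - [0,0,0,0,0,0.07,0]
    - [0,0,0,0,0,0.0,0]

```text
time: 12.4
tool_pos: [0.5884, 0.0238, 0.1339]
tool_rot: [3.141, 0.0, 2.299]
contact_force: [2.3, 2.3, -12.2]
opening: 0.0117
grip_force: 40.0
```

```bash
sed -i 's/range(3)/range(4)/' r.py; python3 r.py
```

```text
[0.5884 0.0238 0.1339] 2.299 [  2.3   2.3 -12.2] [ 0.562 -0.715  0.022]
[0.5884 0.0238 0.1339] 2.303 [  2.8   3.  -12.9] [ 0.567 -0.751  0.039]
[0.5884 0.0238 0.1339] 2.303 [  1.9   2.8 -12.5] [ 0.612 -0.708  0.086]
[0.5884 0.0238 0.1339] 2.303 [  2.7   2.7 -12. ] [ 0.558 -0.691  0.078]
```

Emit:
carry_out:
  deltas:
    - [0,0,0,0,0,0.04,0]
    - [0,0,0,0,0,0.04,0]
    - [0,0,0,0,0,0.04,0]
    - [0,0,0,0,0,0,0]
    - [0,0,0,0,0,0,0]
    - [0,0,0,0,0,0,0]
    - [0,0,0,0,0,0,0]
    - [0,0,0,0,0,0.0,0]

```text
time: 13.27
tool_pos: [0.5885, 0.0238, 0.1338]
tool_rot: [3.141, 0.0, 2.181]
contact_force: [2.1, 3.2, -11.2]
opening: 0.012
grip_force: 40.0
```

```bash
sed -i 's/range(4)/range(5)/; s/^    s=.*/    s=robot.observe(); L.append(np.r_[s["tool_pos"],s["tool_rot"][2],s["contact_force"],s["torque"]]); cams.read_camera("wrist")/; s/^for/L=[]\nfor/' r.py; echo 'print(np.mean(L,0).round(4), np.std(L,0)[-1].round(3))' >> r.py; python3 r.py
```

```text
[  0.5885   0.0238   0.1338   2.1813   2.3279   2.9946 -11.316    0.662
  -0.6605   0.0677] 0.02
```

Emit:
carry_out:
  deltas:
    - [0,0,0,0,0,0.03,0]
    - [0,0,0,0,0,0.03,0]
    - [0,0,0,0,0,0,0]
    - [0,0,0,0,0,0,0]
    - [0,0,0,0,0,0,0]
    - [0,0,0,0,0,0,0]
    - [0,0,0,0,0,0,0]
    - [0,0,0,0,0,0.0,0]

```text
time: 14.18
tool_pos: [0.5885, 0.0237, 0.1338]
tool_rot: [3.141, 0.0, 2.121]
contact_force: [3.2, 3.0, -10.4]
opening: 0.012
grip_force: 40.0
```

```bash
python3 r.py
```

```text
[  0.5885   0.0237   0.1338   2.1209   2.2292   3.2813 -10.8525   0.7141
  -0.6544   0.0566] 0.023
```

Emit:
carry_out:
  deltas:
    - [0,0,-0.01,0,0,0.03,0]
    - [0,0,0,0,0,0.03,0]
    - [0,0,0,0,0,0,0]
    - [0,0,0,0,0,0,0]
    - [0,0,0,0,0,0,0]
    - [0,0,0,0,0,0,0]
    - [0,0,0,0,0,0,0]
    - [0,0,0,0,0,0.0,0]

```text
time: 15.1
tool_pos: [0.5884, 0.0237, 0.1338]
tool_rot: [3.141, 0.0, 2.061]
contact_force: [3.7, 2.4, -12.1]
opening: 0.0116
grip_force: 40.0
```

```bash
python3 r.py
```

```text
[  0.5884   0.0237   0.1338   2.0609   3.1423   3.1626 -11.5417   0.7432
  -0.7556   0.0691] 0.015
```

Emit:
carry_out:
  deltas:
    - [0,0,0,0,0,0.03,0]
    - [0,0,0,0,0,0.03,0]
    - [0,0,0,0,0,0,0]
    - [0,0,0,0,0,0,0]
    - [0,0,0,0,0,0,0]
    - [0,0,0,0,0,0,0]
    - [0,0,0,0,0,0,0]
    - [0,0,0,0,0,0.0,0]

```text
time: 16.02
tool_pos: [0.5884, 0.0237, 0.1338]
tool_rot: [3.141, 0.0, 2.001]
contact_force: [3.8, 3.0, -12.0]
opening: 0.0121
grip_force: 40.0
```

```bash
python3 r.py
```

```text
[  0.5884   0.0237   0.1338   2.0009   3.2449   3.262  -11.6439   0.7534
  -0.7933   0.0502] 0.029
```

Emit:
carry_out:
  deltas:
    - [0,0,0,0,0,0.03,0]
    - [0,0,0,0,0,0.03,0]
    - [0,0,0,0,0,0,0]
    - [0,0,0,0,0,0,0]
    - [0,0,0,0,0,0,0]
    - [0,0,0,0,0,0,0]
    - [0,0,0,0,0,0,0]
    - [0,0,0,0,0,0.0,0]

```text
time: 16.93
tool_pos: [0.5884, 0.0237, 0.1338]
tool_rot: [3.141, 0.0, 1.941]
contact_force: [2.6, 3.7, -11.6]
opening: 0.0119
grip_force: 40.0
```

```bash
python3 r.py
```

```text
[  0.5884   0.0237   0.1338   1.941    2.9297   3.3495 -12.0411   0.7894
  -0.8305   0.0697] 0.029
```

Emit:
carry_out:
  deltas:
    - [0,0,0,0,0,0.03,0]
    - [0,0,0,0,0,0.03,0]
    - [0,0,0,0,0,0,0]
    - [0,0,0,0,0,0,0]
    - [0,0,0,0,0,0,0]
    - [0,0,0,0,0,0,0]
    - [0,0,0,0,0,0,0]
    - [0,0,0,0,0,0.0,0]

```text
time: 17.85
tool_pos: [0.5884, 0.0237, 0.1338]
tool_rot: [3.141, 0.0, 1.881]
contact_force: [3.5, 3.9, -12.3]
opening: 0.0118
grip_force: 40.0
```

```bash
python3 r.py
```

```text
[  0.5884   0.0237   0.1338   1.881    3.2578   4.1304 -12.142    0.7719
  -0.8314   0.0644] 0.039
```

Emit:
carry_out:
  deltas:
    - [0,0,0,0,0,0.03,0]
    - [0,0,0,0,0,0.03,0]
    - [0,0,0,0,0,0,0]
    - [0,0,0,0,0,0,0]
    - [0,0,0,0,0,0,0]
    - [0,0,0,0,0,0,0]
    - [0,0,0,0,0,0,0]
    - [0,0,0,0,0,0.0,0]

```text
time: 18.77
tool_pos: [0.5885, 0.0237, 0.1339]
tool_rot: [3.141, 0.0, 1.821]
contact_force: [3.5, 3.7, -11.5]
opening: 0.0118
grip_force: 40.0
```

```bash
python3 r.py
```

```text
[  0.5884   0.0237   0.1339   1.821    3.3172   3.5394 -11.6895   0.7702
  -0.8754   0.0551] 0.022
```

Emit:
carry_out:
  deltas:
    - [0,0,0,0,0,0.03,0]
    - [0,0,0,0,0,0.03,0]
    - [0,0,0,0,0,0,0]
    - [0,0,0,0,0,0,0]
    - [0,0,0,0,0,0,0]
    - [0,0,0,0,0,0,0]
    - [0,0,0,0,0,0,0]
    - [0,0,0,0,0,0.0,0]

```text
time: 19.68
tool_pos: [0.5885, 0.0237, 0.1339]
tool_rot: [3.141, 0.0, 1.761]
contact_force: [3.2, 3.7, -12.4]
opening: 0.0117
grip_force: 40.0
```

```bash
python3 r.py
```

```text
[  0.5885   0.0237   0.1338   1.761    3.5867   3.7616 -11.7714   0.78
  -0.8481   0.0457] 0.025
```

Emit:
carry_out:
  deltas:
    - [0,0,0,0,0,0.03,0]
    - [0,0,0,0,0,0.03,0]
    - [0,0,0,0,0,0,0]
    - [0,0,0,0,0,0,0]
    - [0,0,0,0,0,0,0]
    - [0,0,0,0,0,0,0]
    - [0,0,0,0,0,0,0]
    - [0,0,0,0,0,0.0,0]

```text
time: 20.6
tool_pos: [0.5885, 0.0238, 0.1339]
tool_rot: [3.141, -0.0, 1.701]
contact_force: [4.0, 4.0, -12.0]
opening: 0.0118
grip_force: 40.0
```

```bash
python3 r.py
```

```text
[  0.5885   0.0238   0.1339   1.7012   3.9409   4.1126 -11.5257   0.7699
  -0.8528   0.0982] 0.017
```

Emit:
carry_out:
  deltas:
    - [0,0,0,0,0,0.02,0]
    - [0,0,0,0,0,0.02,0]
    - [0,0,0,0,0,0,0]
    - [0,0,0,0,0,0,0]
    - [0,0,0,0,0,0,0]
    - [0,0,0,0,0,0,0]
    - [0,0,0,0,0,0,0]
    - [0,0,0,0,0,0.0,0]

```text
time: 21.52
tool_pos: [0.5885, 0.0239, 0.1339]
tool_rot: [3.141, -0.0, 1.661]
contact_force: [3.7, 5.6, -12.0]
opening: 0.0115
grip_force: 40.0
```

```bash
sed -i 's/range(5)/range(8)/' r.py; python3 r.py
```

```text
[  0.5885   0.024    0.1339   1.6613   3.6884   4.481  -11.9796   0.7798
  -0.8522   0.14  ] 0.026
```

Emit:
carry_out:
  deltas:
    - [0,0,0,0,0,-0.035,0]
    - [0,0,0,0,0,-0.03,0]
    - [0,0,0,0,0,0,0]
    - [0,0,0.05,0,0,0,0]
    - [0,0,0.05,0,0,0,0]
    - [0,0,0.05,0,0,0,0]
    - [0,0,0.05,0,0,0,0]
    - [0,0,0,0,0,0,0]

```text
time: 22.58
tool_pos: [0.5885, 0.0237, 0.132]
tool_rot: [3.141, 0.0, 1.726]
contact_force: [1.8, 5.0, -6.7]
opening: 0.0119
grip_force: 40.0
```

```bash
python3 r.py
```

```text
[ 0.5885  0.0238  0.132   1.7258  2.3239  4.1079 -7.3701  0.8174 -0.5983
  0.0927] 0.023
```

Emit:
carry_out:
  deltas:
    - [0,0,0.05,0,0,0,0]
    - [0,0,0.05,0,0,0,0]
    - [0,0,0.05,0,0,0,0]
    - [0,0,0.05,0,0,0,0]
    - [0,0,0,0,0,0,0]
    - [0,0,0,0,0,0,0]
    - [0,0,0,0,0,0,0]
    - [0,0,0,0,0,0,0]

```text
time: 23.65
tool_pos: [0.5885, 0.0237, 0.1298]
tool_rot: [3.141, 0.0, 1.726]
contact_force: [2.5, 4.4, -7.3]
opening: 0.0119
grip_force: 40.0
```

```bash
python3 r.py
```

```text
[ 0.5885  0.0237  0.1298  1.7258  2.7912  4.3246 -7.1156  0.8545 -0.6826
  0.0643] 0.019
```

Emit:
carry_out:
  deltas:
    - [0,0,0.04,0,0,0,0]
    - [0,0,0.04,0,0,0,0]
    - [0,0,0.04,0,0,0,0]
    - [0,0,0,0,0,0,0]
    - [0,0,0,0,0,0,0]
    - [0,0,0,0,0,0,0]
    - [0,0,0,0,0,0,0]
    - [0,0,0,0,0,0,0]

```text
time: 24.72
tool_pos: [0.5885, 0.0237, 0.1287]
tool_rot: [3.141, 0.0, 1.726]
contact_force: [3.3, 4.1, -7.0]
opening: 0.0117
grip_force: 40.0
```

```bash
python3 r.py
```

```text
[ 0.5885  0.0237  0.1287  1.7258  2.5221  4.0514 -6.1592  0.8239 -0.683
  0.072 ] 0.03
```

Emit:
carry_out:
  deltas:
    - [0,0,0.03,0,0,0,0]
    - [0,0,0.02,0,0,0,0]
    - [0,0,0,0,0,0,0]
    - [0,0,0,0,0,0,0]
    - [0,0,0,0,0,0,0]
    - [0,0,0,0,0,0,0]
    - [0,0,0,0,0,0,0]
    - [0,0,0,0,0,0,0]

```text
time: 25.78
tool_pos: [0.5885, 0.0237, 0.1284]
tool_rot: [3.141, 0.0, 1.726]
contact_force: [1.5, 4.0, -0.9]
opening: 0.0121
grip_force: 40.0
```

```bash
python3 r.py
```

```text
[ 0.5885  0.0237  0.1283  1.7258  1.6921  4.0478 -1.0869  0.8136 -0.4928
  0.0551] 0.029
```

Emit:
carry_out:
  deltas:
    - [0,0,0,0,0,0,0.2]
    - [0,0,0,0,0,0,0.25]
    - [0,0,0,0,0,0,0.3]
    - [0,0,0,0,0,0,0.35]
    - [0,0,0,0,0,0,0.4]
    - [0,0,0,0,0,0,0.4]
    - [0,0,0,0,0,0,0.4]
    - [0,0,0,0,0,0,0.4]

```text
time: 26.85
tool_pos: [0.5884, 0.0237, 0.1281]
tool_rot: [-3.142, 0.0, 1.726]
contact_force: [-0.2, 0.2, 0.4]
opening: 0.0369
grip_force: 0.0
```

Emit:
carry_out:
  deltas:
    - [0,0,-1,0,0,0,0.4]
    - [0,0,-2,0,0,0,0.4]
    - [0,0,-2,0,0,0,0.4]
    - [0,0,-2,0,0,0,0.4]
    - [0,0,-2,0,0,0,0.4]
    - [0,0,0,0,0,0,0.4]
    - [0,0,0,0,0,0,0.4]
    - [0,0,0,0,0,0,0.4]

```text
time: 27.52
tool_pos: [0.588, 0.0238, 0.2177]
tool_rot: [-3.141, -0.0, 1.726]
contact_force: [-0.1, 0.3, 0.6]
opening: 0.0367
grip_force: 0.0
```

Run:
```python
from h import *
c,P,o=look(); cv2.imwrite("pics/w2.png",c["image"]); s=robot.observe(); print(s["tool_pos"],s["tool_rot"])
```

```text
red 1216 ztop 0.1483 mean [0.5879 0.0251 0.1472] ((588.1212768554688, 23.747785568237305), (11.865747451782227, 44.0787239074707), 11.911911964416504)
blue 541 ztop 0.11 mean [0.4753 0.022  0.1092] ((474.7132873535156, 21.65473175048828), (11.6336030960083, 29.030479431152344), 75.30355072021484)
[0.58778478 0.02377864 0.21714623] [-3.13972685e+00 -4.47242023e-04  1.72583627e+00]
```

View pics/w2.png

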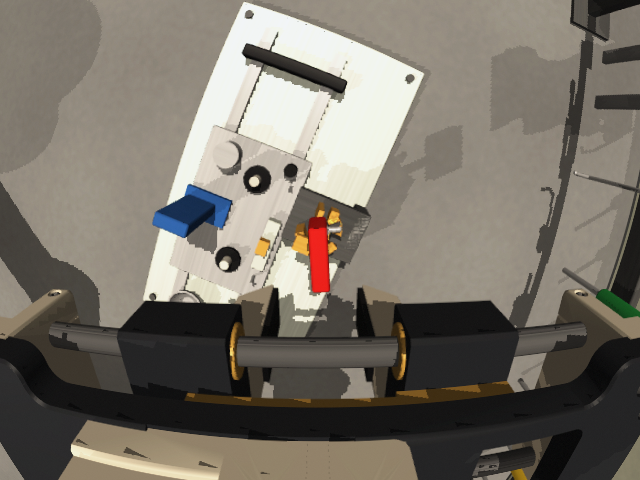

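Emit:
carry_out:
  deltas:
    - [0.38,-2.82,0,0,0,0,0.5]
    - [0.38,-2.82,0,0,0,0,0.5]
    - [0.38,-2.82,0,0,0,0,0.5]
    - [0.37,-2.82,0,0,0,0,0.5]
    - [0,0,0,0,0,-0.12,0.5]
    - [0,0,0,0,0,-0.12,0.5]
    - [0,0,0,0,0,-0.12,0.5]
    - [0,0,0,0,0,-0.12,0.5]

```text
time: 28.23
tool_pos: [0.4739, 0.0213, 0.2172]
tool_rot: [-3.14, -0.001, 2.212]
contact_force: [-0.5, 0.2, -0.2]
opening: 0.0459
grip_force: 0.0
```

Emit:
carry_out:
  deltas:
    - [0,0,0,0,0,-0.12,0.5]
    - [0,0,0,0,0,-0.12,0.5]
    - [0,0,0,0,0,-0.12,0.5]
    - [0,0,0,0,0,-0.12,0.5]
    - [0,0,0,0,0,-0.12,0.5]
    - [0,0,0,0,0,-0.095,0.5]
    - [0,0,0,0,0,0,0.5]
    - [0,0,0,0,0,0,0.5]

```text
time: 28.9
tool_pos: [0.4742, 0.0213, 0.2173]
tool_rot: [-3.141, -0.002, 2.898]
contact_force: [-0.3, -0.3, -0.9]
opening: 0.0463
grip_force: 0.0
```

Run:
```python
from h import *
s=robot.observe(); print(s["tool_pos"],s["tool_rot"],s["qpos"].round(2))
c,P,o=look()
```

```text
[0.47420912 0.0212771  0.21734796] [-3.14139101e+00 -1.64890718e-03  2.89780222e+00] [-0.12  0.27  1.68  0.    1.19 -1.44]
red 553 ztop 0.1478 mean [0.584  0.0286 0.1464] ((586.3369750976562, 23.57262420654297), (12.994606018066406, 43.57077407836914), 7.033947944641113)
blue 615 ztop 0.1101 mean [0.4723 0.021  0.1092] ((473.2671813964844, 20.569576263427734), (11.686653137207031, 29.504100799560547), 76.19278717041016)
```

Emit:
carry_out:
  deltas:
    - [0,0,2.5,0,0,0,0.5]
    - [0,0,2.5,0,0,0,0.5]
    - [0,0,2.5,0,0,0,0.5]
    - [0,0,2,0,0,0,0.5]
    - [0,0,2,0,0,0,0.5]
    - [0,0,1,0,0,0,0.5]
    - [0,0,0,0,0,0,0.5]
    - [0,0,0,0,0,0,0.5]

```text
time: 29.62
tool_pos: [0.4744, 0.0213, 0.0928]
tool_rot: [-3.141, -0.001, 2.899]
contact_force: [-0.1, -0.3, 0.2]
opening: 0.046
grip_force: 0.0
```

Emit:
carry_out:
  deltas:
    - [0,0,0,0,0,0,0.35]
    - [0,0,0,0,0,0,0.25]
    - [0,0,0,0,0,0,0.2]
    - [0,0,0,0,0,0,0.15]
    - [0,0,0,0,0,0,0.1]
    - [0,0,0,0,0,0,0.1]
    - [0,0,0,0,0,0,0.1]
    - [0,0,0,0,0,0,0.1]
  force: 15

```text
time: 30.28
tool_pos: [0.4748, 0.0212, 0.0934]
tool_rot: [3.142, 0.001, 2.901]
contact_force: [-0.8, -0.6, 3.1]
opening: 0.0121
grip_force: 15.0
```

Emit:
carry_out:
  deltas:
    - [0,0.2,0,0,0,0,0.1]
    - [0,0.4,0,0,0,0,0.1]
    - [0,0.5,0,0,0,0,0.1]
    - [0,0.5,0,0,0,0,0.1]
    - [0,0.5,0,0,0,0,0.1]
    - [0,0.5,0,0,0,0,0.1]
    - [0,0.4,0,0,0,0,0.1]
    - [0,0,0,0,0,0,0.1]

```text
time: 30.95
tool_pos: [0.4822, 0.0513, 0.0934]
tool_rot: [3.141, 0.001, 2.901]
contact_force: [-1.6, 2.2, 5.7]
opening: 0.0119
grip_force: 15.0
```

Moving freely; on to near the stop.

Emit:
carry_out:
  deltas:
    - [0,0.5,0,0,0,0,0.1]
    - [0,0.5,0,0,0,0,0.1]
    - [0,0.5,0,0,0,0,0.1]
    - [0,0.5,0,0,0,0,0.1]
    - [0,0.5,0,0,0,0,0.1]
    - [0,0.5,0,0,0,0,0.1]
    - [0,0.3,0,0,0,0,0.1]
    - [0,0,0,0,0,0,0.1]

```text
time: 31.62
tool_pos: [0.49, 0.0832, 0.0934]
tool_rot: [3.141, 0.001, 2.901]
contact_force: [-0.7, 1.5, 4.8]
opening: 0.012
grip_force: 15.0
```

```bash
sed -i 's/range(8)/range(3)/' r.py; python3 r.py
```

```text
[ 0.49    0.0832  0.0934  2.901  -0.6307  1.8733  4.479   0.378   0.078
  0.0056] 0.026
```

Emit:
carry_out:
  deltas:
    - [0,0.1,0,0,0,0,0.1]
    - [0,0.1,0,0,0,0,0.1]
    - [0,0.1,0,0,0,0,0.1]
    - [0,0.1,0,0,0,0,0.1]
    - [0,0.1,0,0,0,0,0.1]
    - [0,0,0,0,0,0,0.1]
    - [0,0,0,0,0,0,0.1]
    - [0,0,0,0,0,0,0.1]

```text
time: 32.43
tool_pos: [0.491, 0.0874, 0.0934]
tool_rot: [3.141, 0.001, 2.901]
contact_force: [-1.5, -0.8, 5.8]
opening: 0.0115
grip_force: 15.0
```

Emit:
carry_out:
  deltas:
    - [0,0.05,0,0,0,0,0.1]
    - [0,0.05,0,0,0,0,0.1]
    - [0,0.05,0,0,0,0,0.1]
    - [0,0,0,0,0,0,0.1]
    - [0,0,0,0,0,0,0.1]
    - [0,0,0,0,0,0,0.1]
    - [0,0,0,0,0,0,0.1]
    - [0,0,0,0,0,0,0.1]

```text
time: 33.1
tool_pos: [0.4914, 0.0887, 0.0934]
tool_rot: [-3.142, 0.001, 2.901]
contact_force: [-0.9, -1.5, 6.0]
opening: 0.0118
grip_force: 15.0
```

Emit:
carry_out:
  deltas:
    - [0,0.05,0,0,0,0,0.1]
    - [0,0.05,0,0,0,0,0.1]
    - [0,0,0,0,0,0,0.1]
    - [0,0,0,0,0,0,0.1]
    - [0,0,0,0,0,0,0.1]
    - [0,0,0,0,0,0,0.1]
    - [0,0,0,0,0,0,0.1]
    - [0,0,0,0,0,0,0.1]

```text
time: 33.77
tool_pos: [0.4914, 0.0891, 0.0934]
tool_rot: [-3.14, 0.0, 2.901]
contact_force: [-2.0, -4.9, 7.0]
opening: 0.0121
grip_force: 15.0
```

At the stop (position stalled at about 70 mm travel, with resistance rising). Release and rise.

Emit:
carry_out:
  deltas:
    - [0,0,0,0,0,0,0.15]
    - [0,0,0,0,0,0,0.25]
    - [0,0,0,0,0,0,0.35]
    - [0,0,0,0,0,0,0.5]
    - [0,0,0,0,0,0,0.5]
    - [0,0,0,0,0,0,0.5]
    - [0,0,0,0,0,0,0.5]
    - [0,0,0,0,0,0,0.5]

```text
time: 34.43
tool_pos: [0.4914, 0.0897, 0.0931]
tool_rot: [3.142, -0.0, 2.901]
contact_force: [-0.9, 0.8, 0.3]
opening: 0.0459
grip_force: 0.0
```

Emit:
carry_out:
  deltas:
    - [0,0,-1,0,0,0,0.5]
    - [0,0,-2,0,0,0,0.5]
    - [0,0,-2,0,0,0,0.5]
    - [0,0,-2,0,0,0,0.5]
    - [0,0,-2,0,0,0,0.5]
    - [0,0,-2,0,0,0,0.5]
    - [0,0,0,0,0,0,0.5]
    - [0,0,0,0,0,0,0.5]

```text
time: 35.1
tool_pos: [0.492, 0.0897, 0.2046]
tool_rot: [3.141, 0.003, 2.901]
contact_force: [0.3, 1.0, -0.7]
opening: 0.0461
grip_force: 0.0
```

Run:
```python
from h import *
c,P,o=look(); cv2.imwrite("pics/w3.png",c["image"])
```

```text
red 211 ztop 0.1472 mean [0.5808 0.0376 0.1455] ((580.5232543945312, 33.40995788574219), (27.230070114135742, 9.65966510772705), 78.81576538085938)
blue 671 ztop 0.1101 mean [0.4891 0.0891 0.1092] ((490.1087341308594, 89.01051330566406), (11.902501106262207, 28.630456924438477), 76.46214294433594)
```

View pics/w3.png

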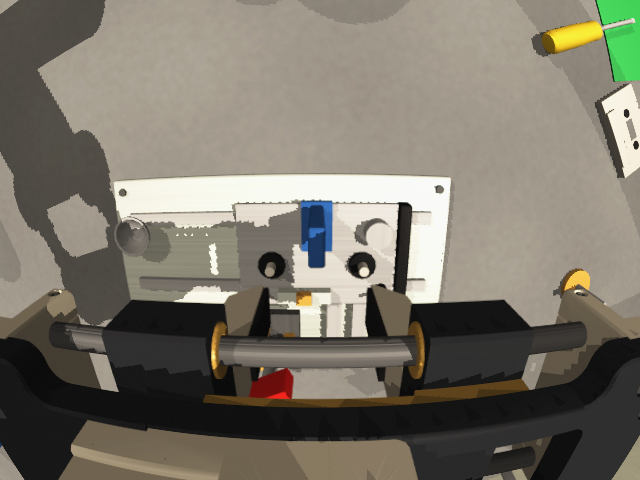

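The carriage (blue post at (316,235)) is against the black stop bar at (405,250). The red paddle at (272,386) is still up, its top at about 0.147 m. Handing in.

```bash
python3 -c "
from cell import robot
print(robot.hand_in())"
```

```text
the job is handed in; nothing more can be done
None
```

The job is handed in: the plunger is parked about 12 mm up in its rest notch, turned about 1.1 rad, and the carriage stands against the black stop at about 70 mm travel; hand-in returned no verdict.

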